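# Make up a polishing kit and a microscope kit from the bench stock

### The arm

A 7-joint arm with a two-finger parallel gripper is mounted at the origin on a cart in front of the work surface, level with it; the furniture and walls round the work are solid. World frame = base frame: x ahead of the robot, y to its left, z up, the work surface at z = 0. Lengths are in m, angles in rad, forces in N, time in s.
With the tool pointing down it reaches from about 0.35 to 0.9 m from the base axis. Payload 19.9 kg.
Tool frame: the origin (TCP) lies midway between the tips of the shut fingers; the grasp point (between the pads) lies 19 mm behind it (r.grasp_offset is the distance from the TCP to the grasp point, in m); z points along the fingers, y is the direction in which the jaws open and shut (so a half turn about z gives the same grasp; the last joint's range is limited). The gripper opens to 85 mm and grips with 20 to 120 N. Pads are 22 mm wide; open, the fingers measure 114 mm over their backs; the gripper's body (76 mm by 85 mm) begins 54 mm behind the grasp point. The pads swing forward as they close: fully open they stand 13 mm farther back than shut.
Start: joints at [-1.351, 0.417, -0.01, 1.614, 0.005, 1.111, -0.053], TCP at [0.162, 0.604, 0.231] pointing down, gripper open.
Joint ranges: [-2.81, 2.81], [-0.39, 2.02], [-1.27, 1.25], [0.06, 2.57], [-1.19, 4.33], [0.19, 2], [-2.82, 2.82]. Speed limits (rad/s): [1.89, 1.89, 2.39, 2.39, 3.01, 3.01, 3.01].

### API

Orientations are given as a unit quaternion [w, x, y, z].
In Python, from station import r gives the robot as it stands. The module is installed in compiled form; this text tells all that it offers.
- The arm moves only by the tool move_arm, never from a script. Its arguments are lists of equal length, an entry for each row: "travel": the shift along the tool's x, y, z in mm, a list of three; "roll": the turn about the tool's z in degrees; "fingers": the opening, from -1 (shut) to 1 (fully open). A call has exactly 10 rows; each row is the pose to reach, as a shift and turn from the pose commanded when the call began, along the tool's axes at that moment; what a row does not reach only later rows make up. A row lasts 1/12 s, in which the tool goes at most 41.7 mm and 7.16 degrees, less where a joint would pass 70% of its speed; a pose out of reach is approached as far as the arm can. A call with a gripper value outside its range is refused whole. The fingers move at their own pace and stop on an object; the grip force is fixed at half the most. Time passes only in rows, so rows that repeat a pose let the fingers close, or fill a call up. It gives the time, the measured TCP pose, the force and the opening at its end, in the units of the state.
- r.state(): the state, without advancing time (a new reading comes with each control period).
- r.read_camera(name): name is "scene" or "top" or "wrist"; returns the picture (480x640x3 uint8, red, green, blue); there is no depth.
- r.calibration(name): a dict with "fx", "fy", "cx", "cy" (pixels), "k1" (the pictures are not rectified: a ray, as slopes to the right and down, at radius r is drawn at 1 + k1 r^2 times it, then the intrinsics apply), "R" (3x3) and "t" (3): a world point X has camera coordinates R X + t; the wrist camera has in their place "mount" (4x4, takes a point from camera to tool coordinates, whose origin is the TCP and whose axes are the flange's). Camera axes: x right, y down, z forward; pixel columns grow to the right and rows downward; lengths in m; the calibration is good to about 2 mm. A picture is of the moment at which its call begins: read the wrist's pose just before it. calibration takes no time and is no camera call.
- r.sign_off(): hands the job in, once; it reports no verdict.
The state is a dict: "t": time; "joint_positions": joint angles; "qvel": joint speeds; "tau": joint torques, N m; "position": TCP position; "tcp_rot": TCP orientation; "contact_force": force on the tool from outside, world axes, zero at the start; "moment": the same for the moment, N m; "width": finger opening in m.
Only numpy, scipy, OpenCV 4.12 (cv2) and the standard library are available. Lean on these libraries where they do the work, as an engineer would, in place of code of your own. Each camera call takes 0.05 s, during which the arm holds its last target. There are 200 camera calls.

### The job

Make up the two kits in their white trays. The polishing kit, in the tray with two wells, is the wide mounted section in the round well and the dropper bottle in the square well; the microscope kit, in the tray with three wells, is the narrow mounted section in the round well, the block of mounting clay in the short rectangular well and the wooden micrometer case in the long rectangular well. Everything goes in flat and upright with polished faces and lids up, the dropper bottle is kept upright all the way, and the glass dish and the steel cup stay where they are.

Things in the scene. Friction and masses are not known exactly. Their poses are not given: they have to be found in the camera images.
- wide_mount: Metal section mounted in a round beige resin puck, 30 mm in diameter and 17 mm high, polished face up; the wider, lower one of the two pucks. Origin: centre of its underside, z up. 36 g. Loose.
- narrow_mount: Metal section mounted in a round green resin puck, 25 mm in diameter and 20 mm high, polished face up; the narrower, taller one of the two pucks. Origin: centre of its underside, z up. 33 g. Loose.
- dropper_bottle: Brown glass bottle with a black dropper cap, 102 mm high, standing upright: round body 33 mm in diameter up to 62 mm, a cap 24 mm in diameter from 62 to 77 mm, then a slim rubber bulb 13 mm in diameter. Origin: centre of its underside, z up. 70 g. Loose.
- clay_block: Blue-grey rounded block of mounting clay (hard, does not give), 44 mm (x) by 60 mm (y) by 16 mm high. Its upper edges are rounded: grip it below mid-height. Origin: centre of its underside, z up. 70 g. Loose.
- micrometer_case: Flat wooden case with a brass clasp, which holds a stage micrometer, 42 mm (x) by 90 mm (y) by 16 mm high, its lid fast shut and facing up. Origin: centre of its underside (the 40 mm wide wooden body lies from x = -19 to +21 mm, the clasp stands out at -x), z up. 60 g. Loose.
- polishing_tray: White moulded tray with two wells, fixed to the bench, 76 mm (x) by 148 mm (y), 14 mm high. Origin: centre of its underside, z up. Both wells are 4 mm deep: their grey floors lie 10 mm above the origin. Round well, 44 mm in diameter, centred at x = 0, y = -37 mm; square well, 47 by 47 mm, centred at x = 0, y = +36 mm.
- microscope_tray: White moulded tray with three wells, fixed to the bench, 152 (x) x 148 (y) mm, 14 mm high. Origin: centre of its underside, z up. Wells 4 mm deep, their grey floors 10 mm above the origin: short rectangle 58 (x) x 74 (y) mm, centre x = -35.5, y = -25 mm; round, 39 mm in diameter, centre x = -35.5, y = +42.5 mm; long rectangle 56 (x) x 104 (y) mm, centre x = +36, y = 0.
- petri_dish: Bystander: open round glass dish, 60 mm in diameter, 13 mm high, at the right of the microscope's foot. Origin: centre of its underside. Loose. (The fixed microscope, 0.5 m tall, stands at x over 0.55, y from 0.10 to 0.34 m, its eyepieces high above the front of its foot; an arm passes from the left stock to the trays in front of it, at x of about 0.40 m.)
- steel_cup: Bystander: open steel rinse cup, 58 mm in diameter, 58 mm high, behind the glass dish, to the right of the microscope. Origin: centre of its underside. Loose.

How it is judged:
At the end, for the whole second after the job is handed in: Each of the five things lies released in its own well of its own tray as the goal names them: origin within 10 mm of the well's centre along the tray's x and y, underside within 2.5 mm of the well's floor, upright within 0.12 rad, at rest (x of wide_mount in the frame of polishing_tray between -0.01 and 0.01 m and y of wide_mount in the frame of polishing_tray between -0.047 and -0.027 m and z of wide_mount in the frame of polishing_tray between 0.0075 and 0.0125 m and angle between each of wide_mount, dropper_bottle, narrow_mount, clay_block, micrometer_case's own z axis and vertical below 0.12 rad and linear speed of each of wide_mount, dropper_bottle, narrow_mount, clay_block, micrometer_case below 0.02 m/s and x of dropper_bottle in the frame of polishing_tray between -0.01 and 0.01 m and y of dropper_bottle in the frame of polishing_tray between 0.026 and 0.046 m and z of dropper_bottle in the frame of polishing_tray between 0.0075 and 0.0125 m and x of narrow_mount in the frame of microscope_tray between -0.0455 and -0.0255 m and y of narrow_mount in the frame of microscope_tray between 0.0325 and 0.0525 m and z of narrow_mount in the frame of microscope_tray between 0.0075 and 0.0125 m and x of clay_block in the frame of microscope_tray between -0.0455 and -0.0255 m and y of clay_block in the frame of microscope_tray between -0.035 and -0.015 m and z of clay_block in the frame of microscope_tray between 0.0075 and 0.0125 m and x of micrometer_case in the frame of microscope_tray between 0.026 and 0.046 m and y of micrometer_case in the frame of microscope_tray between -0.01 and 0.01 m and z of micrometer_case in the frame of microscope_tray between 0.0075 and 0.0125 m); the robot touches nothing.
It fails at once if the glass dish is shifted by more than 20 mm or tipped over (distance of petri_dish from where it was at the start of the episode above 0.02 m or angle between petri_dish's own z axis and vertical above 0.4 rad).
It fails at once if the steel cup is shifted by more than 20 mm or tipped over (distance of steel_cup from where it was at the start of the episode above 0.02 m or angle between steel_cup's own z axis and vertical above 0.4 rad).
It fails at once if the dropper bottle is tipped by more than 0.8 rad (angle between dropper_bottle's own z axis and vertical above 0.8 rad).
It also fails if it takes over 104 s, if anything falls off the work surface, if the arm or the gripper's body presses on something with over 40 N, if the wrist force passes 120 N, or if a joint passes its speed limit or range.

## Working session

There is one attempt and no reset: what is moved stays moved. The work goes in short steps, Python scripts to look and compute and a tool call to move; the robot and the scene stay as the last step left them, time stands still between calls to the robot, and variables do not carry over. Pictures are saved under pics/ and viewed, about 12 in all and at most 16, crops included, and the job is handed in when it is done.

Besides the shell and the picture viewer there is one more tool, called after "Request:" by a JSON object that holds its "api" and its "payload". move_arm: Moves the arm, as the interface text tells. Its arguments: {"type":"object","properties":{"travel":{"type":"array"},"roll":{"type":"array"},"fingers":{"type":"array"}},"required":["travel","roll","fingers"]}

```bash
mkdir -p pics; python3 - <<'E'
from station import r
import cv2,numpy as np
s=r.state();print(s)
for n in("scene","top","wrist"):
    c=r.calibration(n);print(n,{k:np.round(np.array(v),4).tolist() for k,v in c.items()})
    cv2.imwrite(f"pics/{n}0.png",r.read_camera(n)[:,:,::-1])
print(r.grasp_offset)
E
```

```text
{'t': 0.0, 'joint_positions': array([-1.35050693,  0.41796362, -0.01031774,  1.61417934,  0.00470462,
        1.11068931, -0.05302107]), 'qvel': array([ 0.00051902, -0.00027217,  0.00062859,  0.00185312,  0.00037831,
       -0.0016185 ,  0.00058568]), 'tau': array([-6.08639184e-04, -8.64436626e+01,  6.78603686e-01, -4.34903169e+01,
        1.90372718e-02,  7.21786855e-03,  7.82013285e-05]), 'position': array([0.16166899, 0.60336866, 0.23066449]), 'tcp_rot': array([-3.48619456e-05,  1.30519865e-01,  9.91445508e-01, -6.06878323e-04]), 'contact_force': array([0.49989218, 0.47617904, 0.49374333]), 'moment': array([-0.00340329, -0.0046748 ,  0.01681473]), 'width': 0.08541243279663566}
scene {'fx': 462.6202, 'fy': 462.6202, 'cx': 316.3647, 'cy': 247.4329, 'k1': -0.0003, 'R': [[-0.9059, -0.4233, -0.0163], [-0.2239, 0.5112, -0.8298], [0.3596, -0.748, -0.5579]], 't': [0.5721, 0.0715, 0.8219]}
top {'fx': 504.048, 'fy': 504.048, 'cx': 319.0881, 'cy': 234.3011, 'k1': -0.1251, 'R': [[0.1229, -0.9924, 0.0036], [-0.9711, -0.121, -0.2059], [0.2048, 0.0218, -0.9786]], 't': [0.1152, 0.5754, 0.8735]}
wrist {'fx': 341.2372, 'fy': 341.2372, 'cx': 319.3086, 'cy': 245.9244, 'k1': -0.0611, 'mount': [[-0.0001, -0.9581, -0.2864, 0.0724], [1.0, 0.0, -0.0003, 0.0002], [0.0003, -0.2864, 0.9581, -0.1436], [0.0, 0.0, 0.0, 1.0]]}
0.0187
```

View pics/top0.png

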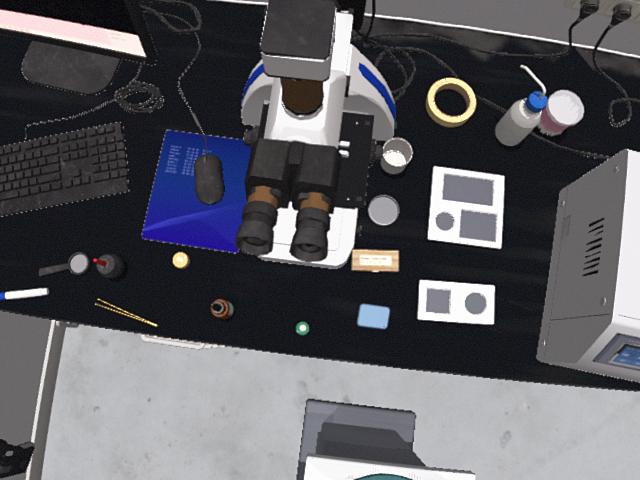

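View pics/scene0.png

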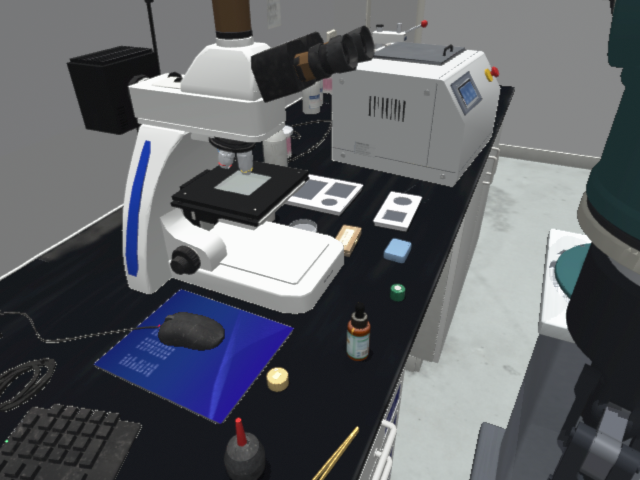

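The top view shows all of it: wide mount (180,260), bottle (222,309), narrow mount (302,328), clay (374,317), case (375,261), polishing tray (456,302), microscope tray (466,208), dish (383,210), cup (397,156). The scene view agrees.

```bash
cat > h.py <<'E'
from station import r
import cv2,numpy as np
from scipy.spatial.transform import Rotation as Ro
def pose():
    s=r.state(); q=s["tcp_rot"]; return s, Ro.from_quat([q[1],q[2],q[3],q[0]]).as_matrix(), s["position"]
def cam(name):
    c=r.calibration(name)
    if name=="wrist":
        s,R,p=pose(); M=np.array(c["mount"]); Rw=R@M[:3,:3]; o=R@M[:3,3]+p
    else: Rw=np.array(c["R"]).T; o=-Rw@np.array(c["t"])
    return c,Rw,o
def ray(C,px,z):
    c,Rw,o=C; K=np.array([[c["fx"],0,c["cx"]],[0,c["fy"],c["cy"]],[0,0,1]])
    u=cv2.undistortPoints(np.array(px,float).reshape(-1,1,2),K,np.array([c["k1"],0,0,0.]))[:,0]
    d=np.c_[u,np.ones(len(u))]@Rw.T
    return o+d*((z-o[2])/d[:,2])[:,None]
def blobs(mask,amin):
    cs,_=cv2.findContours(mask.astype(np.uint8),cv2.RETR_CCOMP,cv2.CHAIN_APPROX_NONE)
    return [k[:,0] for k in cs if cv2.contourArea(k)>amin]
def rect(pts):  # metric min-area rect of world points (mm), angle of long side from world y
    (cx,cy),(w,h),a=cv2.minAreaRect((pts[:,:2]*1000).astype(np.float32)); 
    if w>h: a-=90
    else: w,h=h,w
    # long side angle: h-side originally along a+90
    return np.round([cx,cy,w,h,(a+90-90+90)%180-90],1)
def go(target,ang=None,z=None):
    "shift in tool mm to put TCP at target (world m); roll to get tool-y at angle ang (deg from world y, ccw)"
    s,R,p=pose(); d=R.T@(np.array(target)-p)*1000
    ty=R[:,1]; cur=np.degrees(np.arctan2(-ty[0],ty[1]))
    return np.round(d,1), None if ang is None else round((cur-ang+90)%180-90,1), round(cur,1)
E
python3 - <<'E'
from h import *
img=cv2.imread("pics/top0.png"); hsv=cv2.cvtColor(img,cv2.COLOR_BGR2HSV); C=cam("top")
H,S,V=cv2.split(hsv)
def show(n,mask,z,roi,amin=60):
    x0,y0,x1,y1=roi; m=np.zeros_like(mask); m[y0:y1,x0:x1]=mask[y0:y1,x0:x1]
    for b in blobs(m,amin):
        print(n,b.mean(0).round(1),rect(ray(C,b,z)))
show("wide",(V>90),.017,(160,240,200,280))
show("narrow",(S>70)&(V>60),.02,(285,315,320,342))
show("clay",(V>100),.014,(345,295,400,340))
show("case",(V>90),.016,(350,243,405,280))
show("ptray",(V>150),.014,(405,275,505,335),100)
show("mtray",(V>150),.014,(415,155,515,260),100)
show("dish",(V>70),.0,(362,188,405,232))
show("cup",(V>60),.058,(372,130,420,180))
show("bottle",(V>45),.062,(205,290,240,325))
print(ray(C,[[222,309],[350,265],[258,235],[310,235]],.06).round(3))
w=img[285:335,190:320];b=img[230:340,340:420]
cv2.imwrite("pics/crop0.png",np.hstack([cv2.resize(img[230:340,160:330],None,fx=2.6,fy=2.6),cv2.resize(b,None,fx=2.6,fy=2.6)]))
E
```

```text
wide [180.  259.5] [483.  447.1  31.8  29.4   7.4]
wide [180.7 241.9] [513.9 454.   78.1  13.9   7.1]
narrow [301.7 328. ] [383.8 195.8  25.1  24.9 -19.2]
clay [372.9 316.1] [422.5  65.6  58.9  43.1  -1.2]
case [371.8 258.2] [533.6  75.9  94.4  52.8   4. ]
ptray [456.  301.9] [467.7 -90.5 148.6  76.4   2.2]
ptray [475.1 302.9] [ 469.7 -127.2   42.1   40.5   51. ]
ptray [437.8 300.7] [465.5 -54.1  47.3  46.8 -88.6]
mtray [466.4 207.2] [659.3 -98.3 153.3 148.9  89.9]
mtray [444.5 220.7] [624.  -55.4  36.7  36.1  50.4]
mtray [477.5 225.4] [ 6.234e+02 -1.229e+02  7.470e+01  5.840e+01 -4.000e-01]
mtray [467.7 189.6] [ 6.947e+02 -9.890e+01  1.047e+02  5.770e+01 -1.000e-01]
dish [383.2 209.8] [634.6  65.   62.5  61.9   7.1]
cup [388.2 148.2] [739.6  63.2  92.5  75.6 -76.8]
bottle [221.5 308.4] [399.8 343.2  42.   32.4   7.5]
[[0.398 0.342 0.06 ]
 [0.507 0.122 0.06 ]
 [0.541 0.297 0.06 ]
 [0.553 0.202 0.06 ]]
```

View pics/crop0.png

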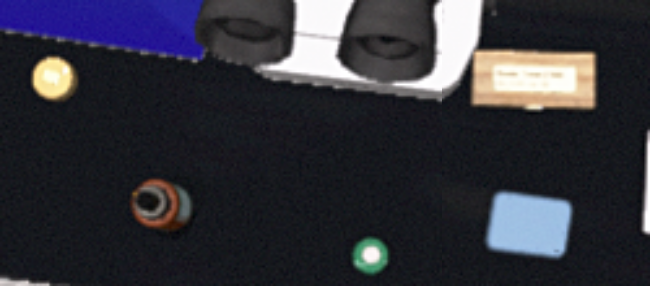

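Crop: the case's clasp points toward the robot (-x), and the clay is slightly turned. Tray wells agree with their nominal spacing. Next come bottle and case, and the first shift.

```bash
python3 - <<'E'
from h import *
img=cv2.imread("pics/top0.png"); hsv=cv2.cvtColor(img,cv2.COLOR_BGR2HSV); C=cam("top")
H,S,V=cv2.split(hsv)
m=np.zeros_like(V);m[243:280,350:405]=((H<25)&(S>50)&(V>90))[243:280,350:405]
for b in blobs(m,100): print("case",rect(ray(C,b,.016)))
print("bulb",ray(C,[[217,308]],.102).round(4), "cap",ray(C,[[218,308]],.077).round(4))
S_=cam("scene"); print("scene bottle base",ray(S_,[[358,358],[358,318]],0).round(3)[:1], "cap top",ray(S_,[[361,322]],.077).round(3))
print("wide scene",ray(S_,[[278,374]],.017).round(3))
print(go([.483,.447,.12]),go([.483,.447,.003]))
E
```

```text
case [529.   74.1  90.6  43.    5.3]
case [529.8  72.4  64.   23.    4.8]
bulb [[0.3972 0.3431 0.102 ]] cap [[0.3984 0.3464 0.077 ]]
scene bottle base [[0.395 0.358 0.   ]] cap top [[0.392 0.362 0.077]]
wide scene [[0.482 0.447 0.017]]
(array([-350.8,  -67.9,  110.9]), None, np.float64(-15.0)) (array([-350.8,  -67.8,  227.9]), None, np.float64(-15.0))
```

Request:
{"api": "move_arm", "payload": {"travel": [[-351,-68,60],[-351,-68,60],[-351,-68,60],[-351,-68,60],[-351,-68,60],[-351,-68,60],[-351,-68,111],[-351,-68,111],[-351,-68,111],[-351,-68,111]], "roll": [0,0,0,0,0,0,0,0,0,0], "fingers": [1,1,1,1,1,1,1,1,1,1]}}

```text
t: 0.98
position: [0.4879, 0.441, 0.1161]
tcp_rot: [-0.0, 0.134, 0.991, -0.003]
contact_force: [0.7, -1.1, -0.8]
width: 0.0857
```

```bash
cat > w.py <<'E'
from h import *
import sys
C=cam("wrist"); img=r.read_camera("wrist")[:,:,::-1].copy(); cv2.imwrite(f"pics/{sys.argv[1]}.png",img)
H,S,V=cv2.split(cv2.cvtColor(img,cv2.COLOR_BGR2HSV))
lo=np.array(eval(sys.argv[2]));hi=np.array(eval(sys.argv[3]));z=float(sys.argv[4])
m=cv2.inRange(cv2.merge([H,S,V]),lo,hi)
for b in blobs(m,400): print(b.mean(0).round(),rect(ray(C,b,z)))
s,R,p=pose();print("pos",p.round(4),"t",s["t"],go([0,0,0])[2])
E
python3 w.py w1 "(10,40,120)" "(30,255,255)" .017
```

```text
[328. 233.] [480.4 449.3  31.8  29.4  74.7]
[428.  35.] [367.6 536.7 128.5  11.5 -13. ]
pos [0.4865 0.4425 0.117 ] t 1.0333 -15.3
```

View pics/w1.png

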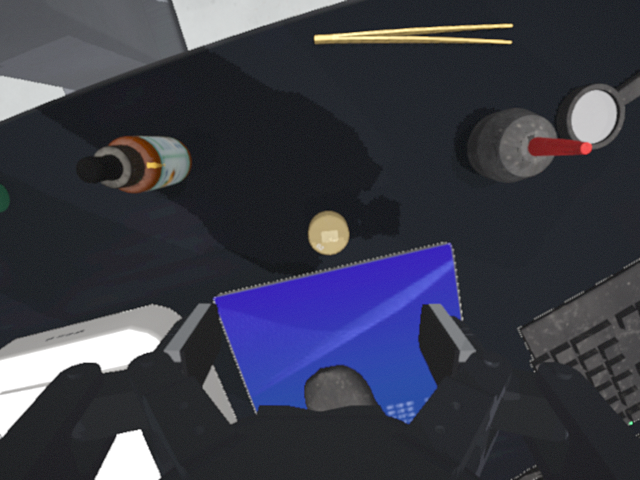

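Wrist view: puck at (328,233), with bottle (140,165), dish of blower and mouse pad all clear of the jaws.

Request:
{"api": "move_arm", "payload": {"travel": [[2,0,50],[2,0,90],[2,0,117],[2,0,117],[2,0,117],[2,0,117],[2,0,117],[2,0,117],[2,0,117],[2,0,117]], "roll": [0,0,0,0,0,0,0,0,0,0], "fingers": [1,1,1,1,0,-1,-1,-1,-1,-1]}}

```text
t: 1.87
position: [0.482, 0.4484, 0.0056]
tcp_rot: [0.001, 0.131, 0.991, 0.001]
contact_force: [-3.5, -3.0, 15.7]
width: 0.0273
```

```bash
python3 - <<'E'
from h import *
s,R,p=pose();print(s["t"],p,s["width"],s["contact_force"])
print("to x.42 z.12",go([.42,.36,.13]),"tray hover",go([.4697,-.1272,.13]))
E
```

```text
1.8667 [0.48196516 0.44843141 0.00555199] 0.027335144607505017 [-3.47251106 -2.99639356 15.6744526 ]
to x.42 z.12 (array([  36.8, -101.2, -124.7]), None, np.float64(-15.0)) tray hover (array([-137.3, -558.9, -125.5]), None, np.float64(-15.0))
```

Request:
{"api": "move_arm", "payload": {"travel": [[0,0,0],[0,0,-3],[0,0,-7],[0,0,-7],[0,0,-7],[0,0,-7],[0,0,-7],[0,0,-7],[0,0,-7],[0,0,-7]], "roll": [0,0,0,0,0,0,0,0,0,0], "fingers": [0.2,0.2,0.2,-1,-1,-1,-1,-1,-1,-1]}}

```text
t: 2.7
position: [0.4815, 0.4479, 0.0112]
tcp_rot: [0.0, 0.131, 0.991, 0.0]
contact_force: [-2.8, -2.6, 14.4]
width: 0.0267
```

Request:
{"api": "move_arm", "payload": {"travel": [[0,0,0],[0,0,-20],[0,0,-50],[10,0,-90],[25,-20,-115],[37,-60,-125],[37,-101,-125],[37,-101,-125],[37,-101,-125],[37,-101,-125]], "roll": [0,0,0,0,0,0,0,0,0,0], "fingers": [-1,-1,-1,-1,-1,-1,-1,-1,-1,-1]}}

```text
t: 3.53
position: [0.4196, 0.36, 0.1356]
tcp_rot: [0.0, 0.131, 0.991, 0.0]
contact_force: [-0.4, 0.7, 0.4]
width: 0.0265
```

```bash
python3 - <<'E'
from h import *
s,R,p=pose();print(s["t"],p,s["width"],s["contact_force"])
print(go([.40,.1,.13]),"tray hover",go([.4697,-.1272,.10]))
E
```

```text
3.5333 [0.41958589 0.36004215 0.13560625] 0.026474040102646704 [-0.36353036  0.67409148  0.37660548]
(array([ -48.4, -256.2,    5.4]), None, np.float64(-15.0)) tray hover (array([-174.5, -457.7,   35.3]), None, np.float64(-15.0))
```

Request:
{"api": "move_arm", "payload": {"travel": [[-8,-40,0],[-16,-80,0],[-24,-120,0],[-32,-160,0],[-40,-200,0],[-48,-240,0],[-60,-275,0],[-80,-310,0],[-100,-345,0],[-120,-375,0]], "roll": [0,0,0,0,0,0,0,0,0,0], "fingers": [-1,-1,-1,-1,-1,-1,-1,-1,-1,-1]}}

```text
t: 4.37
position: [0.4391, -0.0356, 0.1355]
tcp_rot: [0.0, 0.13, 0.991, -0.0]
contact_force: [1.6, 0.8, -0.9]
width: 0.0264
```

Request:
{"api": "move_arm", "payload": {"travel": [[-20,-35,0],[-40,-65,10],[-54,-83,35],[-54,-83,35],[-54,-83,35],[-54,-83,35],[-54,-83,35],[-54,-83,35],[-54,-83,35],[-54,-83,35]], "roll": [0,0,0,0,0,0,0,0,0,0], "fingers": [-1,-1,-1,-1,-1,-1,-1,-1,-1,-1]}}

```text
t: 5.2
position: [0.4692, -0.1272, 0.1008]
tcp_rot: [0.0, 0.13, 0.992, 0.0]
contact_force: [-0.3, 0.9, -0.3]
width: 0.0259
```

```bash
cat > g.py <<'E'
from h import *
import sys
s,R,p=pose();print(round(s["t"],2),p.round(4),"w",round(s["width"],4),"F",s["contact_force"].round(1),"q7",s["joint_positions"].round(2))
for a in sys.argv[1:]:
    v=eval(a); print(a,go(v[:3],v[3] if len(v)>3 else None))
E
python3 g.py ".4697,-.1272,.022"; python3 w.py w2 "(0,0,170)" "(180,40,255)" .014
```

```text
5.2 [ 0.4692 -0.1272  0.1008] w 0.0259 F [-0.3  0.9 -0.3] q7 [-0.08  0.37  0.33  2.07 -0.18  0.73  1.68]
.4697,-.1272,.022 (array([-0.4,  0.1, 78.8]), None, np.float64(-14.9))
[332. 393.] [ 5.936e+02 -1.465e+02  4.780e+01  2.500e+01  1.000e-01]
[585. 363.] [621.3  60.1  59.   54.   39.7]
[603. 258.] [530.2  76.6  59.8  19.3   5.3]
[363. 226.] [466.8 -89.4 147.5  76.    2.7]
[420. 217.] [464.7 -53.8  47.3  45.    1.7]
[112.  49.] [ 295.5 -221.7  192.6   78.9   -0. ]
pos [ 0.4691 -0.1273  0.1007] t 5.25 -15.0
```

View pics/w2.png

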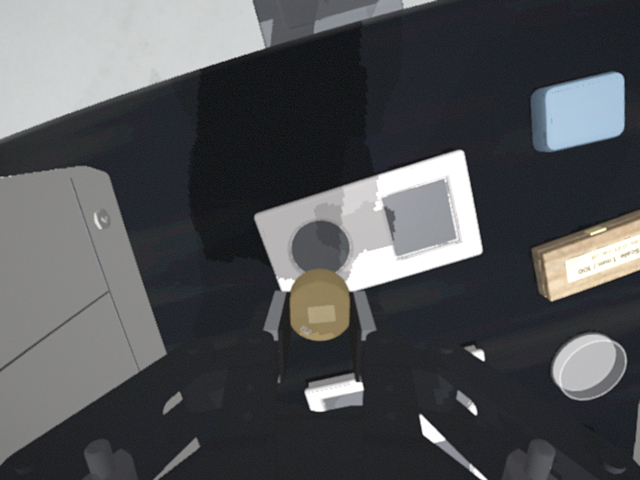

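Wrist view: puck held upright between the tips (320,305), round well (320,248) beneath it, free of obstacles. I'll lower it.

Request:
{"api": "move_arm", "payload": {"travel": [[0,0,35],[0,0,60],[0,0,74],[0,0,79],[0,0,79],[0,0,79],[0,0,79],[0,0,79],[0,0,79],[0,0,79]], "roll": [0,0,0,0,0,0,0,0,0,0], "fingers": [-1,-1,-1,-1,-1,-1,0,0,0,0]}}

```text
t: 6.08
position: [0.469, -0.1277, 0.0215]
tcp_rot: [0.0, 0.13, 0.991, -0.0]
contact_force: [-1.0, 0.4, 0.0]
width: 0.0434
```

Request:
{"api": "move_arm", "payload": {"travel": [[0,0,0],[0,0,-40],[0,0,-80],[-10,20,-110],[-10,20,-110],[-10,20,-110],[-10,20,-110],[-10,20,-110],[-10,20,-110],[-10,20,-110]], "roll": [0,0,0,0,0,0,0,0,0,0], "fingers": [0.3,1,1,1,1,1,1,1,1,1]}}

```text
t: 6.92
position: [0.4831, -0.1113, 0.1305]
tcp_rot: [-0.001, 0.131, 0.991, -0.0]
contact_force: [-0.4, -0.1, 0.1]
width: 0.0853
```

```bash
python3 w.py w3 "(10,40,100)" "(35,255,255)" .027; python3 g.py ".40,.1,.13" ".398,.3,.17,-15" ".398,.3,.17,0"
```

```text
[293. 228.] [ 465.9 -127.8   32.2   29.9   74.6]
[553. 232.] [521.4  65.4  91.6  44.7   5.3]
[558. 235.] [524.   68.5  60.   19.6   5.4]
pos [ 0.4833 -0.1113  0.1307] t 6.9667 -15.0
6.97 [ 0.4833 -0.1113  0.1307] w 0.0853 F [ 0.5  0.2 -0.1] q7 [-0.13  0.33  0.35  2.03 -0.16  0.8   1.62]
.40,.1,.13 (array([135.2, 182.5,   0.8]), None, np.float64(-15.0))
.398,.3,.17,-15 (array([189.1, 375.1, -39.3]), np.float64(-0.0), np.float64(-15.0))
.398,.3,.17,0 (array([189.1, 375.1, -39.3]), np.float64(-15.0), np.float64(-15.0))
```

Request:
{"api": "move_arm", "payload": {"travel": [[27,30,-20],[54,60,-40],[81,90,-60],[105,120,-70],[125,150,-70],[137,185,-70],[146,220,-70],[155,255,-70],[164,290,-70],[173,325,-70]], "roll": [0,0,0,0,0,0,0,0,0,0], "fingers": [1,1,1,1,1,1,1,1,1,1]}}

```text
t: 7.8
position: [0.4003, 0.2493, 0.2011]
tcp_rot: [-0.0, 0.131, 0.991, -0.0]
contact_force: [0.7, -0.8, 0.7]
width: 0.0857
```

Request:
{"api": "move_arm", "payload": {"travel": [[9,35,0],[18,70,0],[27,93,0],[27,93,0],[27,93,0],[27,93,0],[27,93,0],[27,93,0],[27,93,0],[27,93,0]], "roll": [0,0,0,0,0,0,0,0,0,0], "fingers": [1,1,1,1,1,1,1,1,1,1]}}

```text
t: 8.63
position: [0.3989, 0.3441, 0.2014]
tcp_rot: [0.0, 0.131, 0.991, 0.0]
contact_force: [-0.8, -0.4, -0.2]
width: 0.0853
```

```bash
python3 w.py w4 "(0,90,60)" "(20,255,255)" .062;python3 g.py
```

```text
[324. 224.] [395.8 348.4  37.6  33.1 -52.1]
pos [0.3989 0.3442 0.2014] t 8.6833 -15.0
8.68 [0.3989 0.3442 0.2014] w 0.0856 F [-0.   0.4 -0.7] q7 [-0.8   0.28  0.03  1.89 -0.01  0.98  0.55]
```

View pics/w4.png

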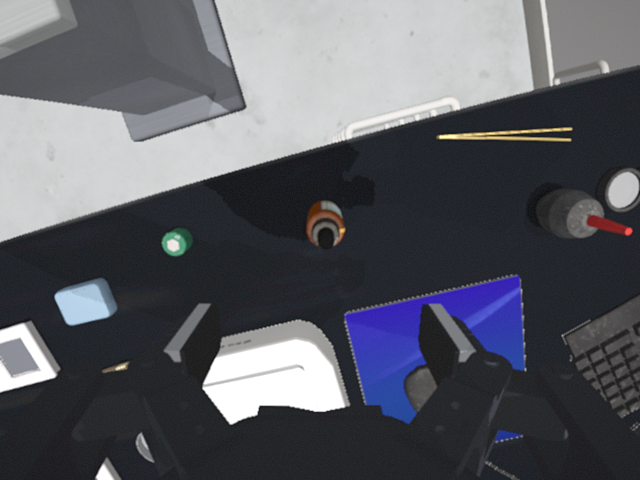

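Wrist view: bottle at (325,224), bulb top at (326,238); narrow mount (177,243) and clay (86,301) also seen.

```bash
python3 - <<'E'
from h import *
C=cam("wrist");print("bulb",ray(C,[[326,238]],.1).round(4),"sides at 62",ray(C,[[305,222],[344,222]],.06).round(4), "narrow",ray(C,[[177,243]],.02).round(3))
E
python3 g.py ".3955,.3475,.04"
```

```text
bulb [[0.3951 0.3505 0.1   ]] sides at 62 [[0.3875 0.3347 0.06  ]
 [0.3962 0.3669 0.06  ]] narrow [[0.383 0.201 0.02 ]]
8.68 [0.3989 0.3442 0.2014] w 0.0856 F [-0.   0.4 -0.7] q7 [-0.8   0.28  0.03  1.89 -0.01  0.98  0.55]
.3955,.3475,.04 (array([  4.2,   2.3, 161.4]), None, np.float64(-15.0))
```

Request:
{"api": "move_arm", "payload": {"travel": [[4,4,35],[4,4,70],[4,4,100],[4,4,125],[4,4,145],[4,4,163],[4,4,163],[4,4,163],[4,4,163],[4,4,163]], "roll": [0,0,0,0,0,0,0,0,0,0], "fingers": [1,1,1,1,1,1,0.6,0.3,0.1,0]}}

```text
t: 9.52
position: [0.3965, 0.3499, 0.0396]
tcp_rot: [0.001, 0.131, 0.991, 0.001]
contact_force: [-0.3, -0.0, 0.4]
width: 0.0426
```

Request:
{"api": "move_arm", "payload": {"travel": [[0,0,0],[0,0,0],[0,0,0],[0,0,0],[0,0,0],[0,0,0],[0,0,0],[0,0,-10],[0,0,-25],[0,0,-40]], "roll": [0,0,0,0,0,0,0,0,0,0], "fingers": [-0.1,-0.2,-0.3,-1,-1,-1,-1,-1,-1,-1]}}

```text
t: 10.35
position: [0.3957, 0.3492, 0.0792]
tcp_rot: [-0.0, 0.131, 0.991, -0.0]
contact_force: [-0.7, -0.3, -0.6]
width: 0.0302
```

```bash
python3 - <<'E'
from h import *
s,R,p=pose();print(s["t"],p,s["width"],s["contact_force"])
cv2.imwrite("pics/s5.png",cv2.resize(r.read_camera("scene")[150:450,200:500,::-1],None,fx=1.8,fy=1.8))
E
python3 g.py ".40,.1,.12" ".4655,-.054,.12,3" ".4655,-.054,.12,-87"
```

```text
10.35 [0.39573021 0.3491983  0.07921799] 0.030189694424265234 [-0.65109059 -0.32934293 -0.61464768]
10.4 [0.3969 0.3502 0.0821] w 0.0302 F [2.7 1.7 2.2] q7 [-0.8   0.45  0.02  1.97 -0.02  0.72  0.54]
.40,.1,.12 (array([ -67.9, -240.8,  -38.5]), None, np.float64(-15.0))
.4655,-.054,.12,3 (array([-171. , -372.6,  -38.6]), np.float64(-18.0), np.float64(-15.0))
.4655,-.054,.12,-87 (array([-171. , -372.6,  -38.6]), np.float64(72.0), np.float64(-15.0))
```

View pics/s5.png

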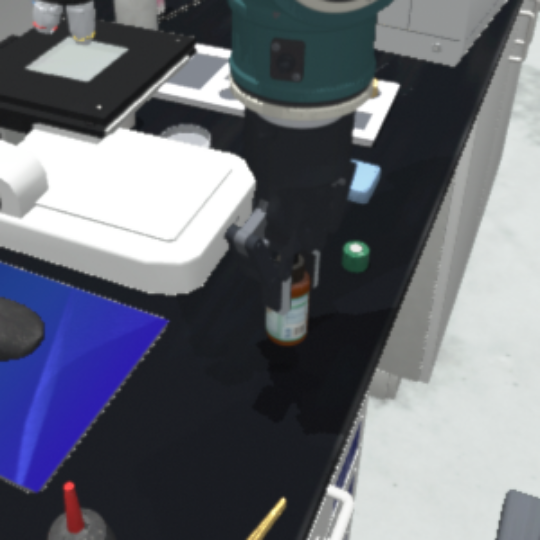

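Scene crop: bottle held upright and clear of the bench.

Request:
{"api": "move_arm", "payload": {"travel": [[-5,-15,-15],[-14,-45,-35],[-23,-80,-40],[-33,-117,-40],[-43,-154,-40],[-54,-192,-40],[-70,-228,-40],[-90,-260,-40],[-112,-290,-40],[-134,-320,-40]], "roll": [0,0,0,0,0,0,0,0,0,0], "fingers": [-1,-1,-1,-1,-1,-1,-1,-1,-1,-1]}}

```text
t: 11.23
position: [0.4428, 0.0038, 0.1191]
tcp_rot: [0.001, 0.131, 0.991, 0.0]
contact_force: [1.8, 0.6, -0.9]
width: 0.0298
```

Request:
{"api": "move_arm", "payload": {"travel": [[-20,-25,0],[-34,-46,0],[-36,-51,0],[-36,-51,0],[-36,-51,0],[-36,-51,0],[-36,-51,0],[-36,-51,0],[-36,-51,0],[-36,-51,0]], "roll": [0,0,0,0,0,0,0,0,0,0], "fingers": [-1,-1,-1,-1,-1,-1,-1,-1,-1,-1]}}

```text
t: 12.07
position: [0.4641, -0.0525, 0.1184]
tcp_rot: [0.0, 0.13, 0.991, -0.0]
contact_force: [-0.3, 0.1, -1.0]
width: 0.0301
```

```bash
python3 g.py ".4657,-.054,.051"; python3 w.py w6 "(10,40,100)" "(35,255,255)" .027
```

```text
12.07 [ 0.4641 -0.0525  0.1184] w 0.0301 F [-0.3  0.1 -1. ] q7 [-0.15  0.3   0.22  2.1  -0.1   0.75  1.45]
.4657,-.054,.051 (array([-1.9, -1. , 67.4]), None, np.float64(-15.0))
[222. 277.] [ 467.  -127.9   30.    29.1  -86.2]
[495. 278.] [520.   69.6  87.5  44.4   5.4]
[497. 280.] [523.   70.4  59.4  19.4   5.3]
pos [ 0.4641 -0.0527  0.1184] t 12.1167 -15.0
```

View pics/w6.png

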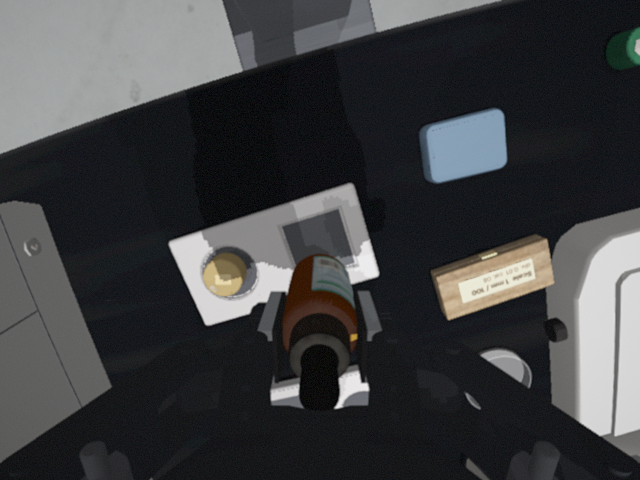

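Wrist view: wide mount seated in its well (222,277); bottle upright over the square well (320,235).

Request:
{"api": "move_arm", "payload": {"travel": [[-2,-1,25],[-2,-1,45],[-2,-1,58],[-2,-1,67],[-2,-1,67],[-2,-1,67],[-2,-1,67],[-2,-1,67],[-2,-1,67],[-2,-1,67]], "roll": [0,0,0,0,0,0,0,0,0,0], "fingers": [-1,-1,-1,-1,-1,-1,-1,-0.1,0.1,0.3]}}

```text
t: 12.95
position: [0.466, -0.0544, 0.0517]
tcp_rot: [0.0, 0.131, 0.991, 0.0]
contact_force: [0.2, -0.2, 0.7]
width: 0.055
```

Request:
{"api": "move_arm", "payload": {"travel": [[0,0,0],[0,0,0],[0,0,-25],[0,0,-60],[0,0,-100],[0,0,-130],[0,0,-130],[0,0,-130],[0,0,-130],[0,0,-130]], "roll": [0,0,0,0,0,0,0,0,0,0], "fingers": [0.7,1,1,1,1,1,1,1,1,1]}}

```text
t: 13.78
position: [0.4652, -0.0544, 0.1803]
tcp_rot: [-0.001, 0.13, 0.991, -0.0]
contact_force: [0.1, -0.4, 0.1]
width: 0.0857
```

```bash
python3 w.py w7 "(80,40,60)" "(120,255,255)" .014; python3 g.py ".384,.198,.18" ".423,.065,.15,-88" ".423,.065,.15,2" "0.53,.075,.15,-85"
```

```text
[438. 144.] [421.2  65.3  61.5  43.5  -1.6]
pos [ 0.4652 -0.0544  0.1803] t 13.8333 -15.0
13.83 [ 0.4652 -0.0544  0.1803] w 0.0853 F [-0.4  0.   0.8] q7 [-0.17  0.2   0.24  2.05 -0.06  0.9   1.42]
.384,.198,.18 (array([143.8, 222.8,   0.4]), None, np.float64(-15.0))
.423,.065,.15,-88 (array([ 71.6, 104.5,  30.3]), np.float64(73.0), np.float64(-15.0))
.423,.065,.15,2 (array([ 71.6, 104.5,  30.3]), np.float64(-17.0), np.float64(-15.0))
0.53,.075,.15,-85 (array([-29.1, 141.8,  30.1]), np.float64(70.0), np.float64(-15.0))
```

View pics/w7.png

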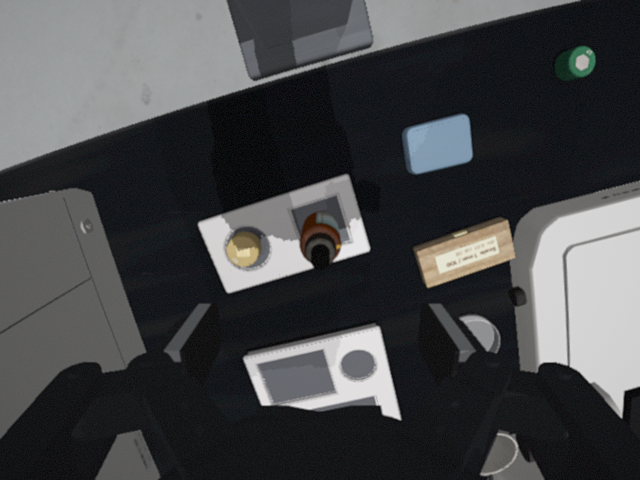

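Wrist view: bottle upright in the square well, wide mount in its well; clay (438,144), case (465,252) with clasp at (460,233), dish (480,335). Next the case, gripped beside its clasp.

Request:
{"api": "move_arm", "payload": {"travel": [[0,20,0],[-5,40,0],[-10,60,0],[-15,80,0],[-20,100,0],[-30,115,0],[-35,122,10],[-35,122,20],[-35,122,30],[-35,122,30]], "roll": [7,14,21,28,35,42,49,56,63,70], "fingers": [1,1,1,1,1,1,1,1,1,1]}}

```text
t: 14.67
position: [0.5299, 0.0542, 0.1485]
tcp_rot: [-0.001, 0.678, 0.735, -0.002]
contact_force: [-0.8, 0.3, -0.5]
width: 0.0857
```

Request:
{"api": "move_arm", "payload": {"travel": [[0,0,0],[0,0,0],[0,0,0],[0,0,0],[0,0,0],[0,0,0],[0,0,0],[0,0,0],[0,0,0],[0,0,0]], "roll": [0,0,0,0,0,0,0,0,0,0], "fingers": [1,1,1,1,1,1,1,1,0.6,0.6]}}

```text
t: 15.5
position: [0.5312, 0.0543, 0.1514]
tcp_rot: [0.0, 0.676, 0.737, 0.0]
contact_force: [0.5, 0.9, 0.5]
width: 0.0687
```

```bash
python3 w.py w8 "(5,50,80)" "(30,255,255)" .016; python3 g.py ".531,.054,.15,-85"
```

```text
[243. 390.] [ 468.7 -112.5   67.7   21.3   15.1]
[622. 364.] [849.5 -63.1 123.3  51.   23.6]
[317. 207.] [527.7  74.8  89.7  42.6   5. ]
[317. 209.] [528.3  74.6  62.2  20.2   4.7]
pos [0.5312 0.0544 0.1513] t 15.55 -85.0
15.55 [0.5312 0.0544 0.1513] w 0.0682 F [-0.4  0.2  0.1] q7 [-0.47  0.37  0.37  1.93 -0.17  0.88  0.08]
.531,.054,.15,-85 (array([-0.3, -0.2,  1.3]), np.float64(0.0), np.float64(-85.0))
```

View pics/w8.png

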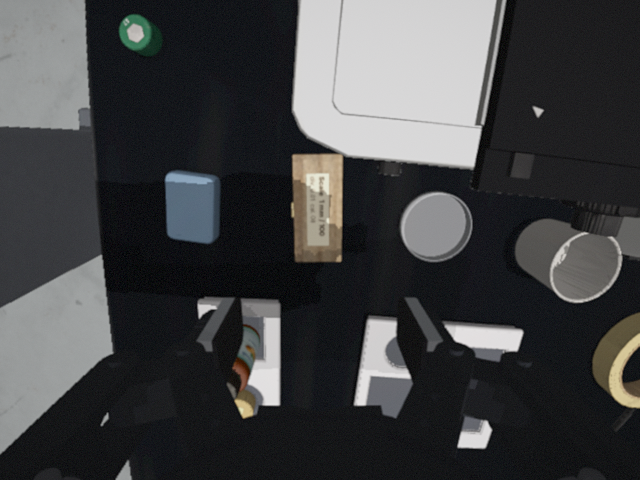

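Wrist view: case at (317,207), dish (436,227) and cup (570,255) clear of the right finger's path; the knob (390,168) too. Descending and gripping.

Request:
{"api": "move_arm", "payload": {"travel": [[0,0,40],[0,0,80],[0,0,115],[0,0,138],[0,0,147],[0,0,147],[0,0,147],[0,0,147],[0,0,147],[0,0,147]], "roll": [0,0,0,0,0,0,0,0,0,0], "fingers": [0.6,0.6,0.6,0.6,0.6,0.3,-1,-1,-1,-1]}}

```text
t: 16.38
position: [0.5322, 0.0546, 0.006]
tcp_rot: [0.001, 0.676, 0.737, 0.001]
contact_force: [-2.1, -0.6, 11.7]
width: 0.0383
```

Request:
{"api": "move_arm", "payload": {"travel": [[0,0,0],[0,0,0],[0,0,-15],[0,0,-40],[0,0,-75],[0,0,-100],[0,0,-100],[0,0,-100],[0,0,-100],[0,0,-100]], "roll": [0,0,0,0,0,0,0,0,0,0], "fingers": [-1,-1,-1,-1,-1,-1,-1,-1,-1,-1]}}

```text
t: 17.22
position: [0.5307, 0.0544, 0.1038]
tcp_rot: [-0.0, 0.676, 0.737, -0.0]
contact_force: [-0.6, -1.2, -1.2]
width: 0.0378
```

```bash
python3 w.py w9 "(5,50,80)" "(30,255,255)" .118; python3 g.py ".6953,-.1183,.10,-90" ".60,-.0,.11,-90"
```

```text
[314. 265.] [528.1  77.   87.7  40.1   5.7]
[318. 269.] [528.9  76.6  59.6  18.5   6.1]
pos [0.5307 0.0543 0.1036] t 17.2667 -85.0
17.27 [0.5307 0.0543 0.1036] w 0.0385 F [-0.6  0.2 -0.5] q7 [-0.45  0.44  0.36  1.96 -0.21  0.78  0.12]
.6953,-.1183,.10,-90 (array([-186.3,  148.9,    3.5]), np.float64(5.0), np.float64(-85.0))
.60,-.0,.11,-90 (array([-60.1,  64.3,  -6.5]), np.float64(5.0), np.float64(-85.0))
```

View pics/w9.png

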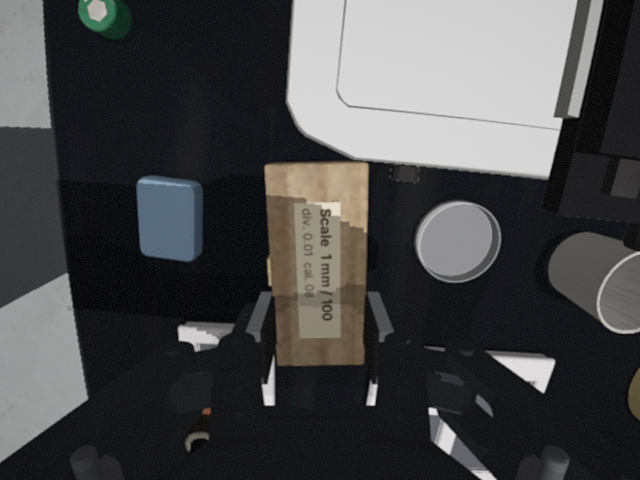

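Wrist view: case held level, square in the jaws beside its clasp (270,265).

Request:
{"api": "move_arm", "payload": {"travel": [[-25,20,0],[-55,45,0],[-87,70,0],[-118,95,0],[-150,120,3],[-175,140,3],[-187,150,3],[-187,150,3],[-187,150,3],[-187,150,3]], "roll": [1,2,3,4,5,5,5,5,5,5], "fingers": [-1,-1,-1,-1,-1,-1,-1,-1,-1,-1]}}

```text
t: 18.1
position: [0.6962, -0.1181, 0.1004]
tcp_rot: [-0.001, 0.707, 0.707, -0.0]
contact_force: [-0.6, 0.1, -0.7]
width: 0.0381
```

```bash
python3 g.py ".6963,-.119,.016,-90";  python3 w.py w10 "(0,0,150)" "(180,40,255)" .014
```

```text
18.1 [ 0.6962 -0.1181  0.1004] w 0.0381 F [-0.6  0.1 -0.7] q7 [-0.12  0.72  0.37  1.5  -0.29  0.98  0.33]
.6963,-.119,.016,-90 (array([-0.9,  0.2, 84.4]), np.float64(0.0), np.float64(-90.0))
[590. 390.] [ 936.6 -248.8  101.8   50.8   51.8]
[ 35. 295.] [ 475.2 -151.8   67.1   21.6  -86.7]
[318. 226.] [ 694.9 -101.2   36.4   30.6    0.9]
[282. 159.] [658.7 -68.2 151.3  90.4  89.5]
[208. 161.] [623.2 -55.4  38.5  38.3  89.2]
[ 17. 119.] [491.1 -25.9  23.7  22.8 -88.5]
pos [ 0.6963 -0.1178  0.1008] t 18.15 -90.0
```

View pics/w10.png

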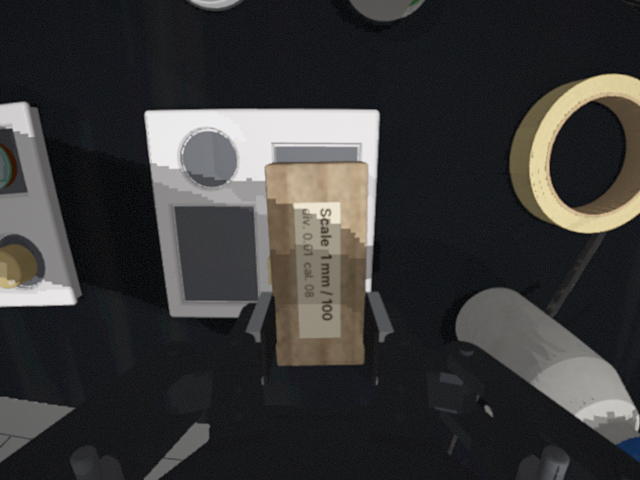

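Wrist view: case above the long well (318,150 top edge), round well (208,161) and short well (217,253) free; nothing near the jaws.

Request:
{"api": "move_arm", "payload": {"travel": [[0,0,35],[-1,0,60],[-1,0,76],[-1,0,84],[-1,0,84],[-1,0,84],[-1,0,84],[-1,0,84],[-1,0,84],[-1,0,84]], "roll": [0,0,0,0,0,0,0,0,0,0], "fingers": [-1,-1,-1,-1,-1,-1,0.3,0.5,0.5,0.5]}}

```text
t: 18.98
position: [0.6971, -0.1198, 0.0179]
tcp_rot: [0.0, 0.707, 0.707, 0.0]
contact_force: [0.4, -0.5, 0.2]
width: 0.0637
```

Request:
{"api": "move_arm", "payload": {"travel": [[0,0,-20],[0,0,-50],[0,0,-90],[0,0,-115],[0,0,-115],[30,-30,-115],[30,-30,-115],[30,-30,-115],[30,-30,-115],[30,-30,-115]], "roll": [0,0,0,0,0,0,0,0,0,0], "fingers": [0.6,1,1,1,1,1,1,1,1,1]}}

```text
t: 19.82
position: [0.6675, -0.0906, 0.1327]
tcp_rot: [0.001, 0.707, 0.707, 0.0]
contact_force: [-0.5, -0.3, 0.6]
width: 0.0851
```

```bash
python3 w.py w11 "(5,50,60)" "(30,255,255)" .026; python3 g.py ".384,.197,.12,-85" ".45,.0,.13,-90" ".45,.04,.13,-90"
```

```text
[ 80. 284.] [ 472.1 -125.    41.6   29.1  -57. ]
[357. 249.] [696.5 -97.8  91.2  41.9   0.7]
[357. 252.] [697.7 -98.9  63.   20.3   2. ]
[ 19. 206.] [ 4.333e+02 -6.140e+01  3.880e+01  2.640e+01 -4.000e-01]
[585. 188.] [866.9 -52.5 104.9  99.4  14.3]
[585. 189.] [870.  -48.3  59.2  58.8  35.3]
pos [ 0.6674 -0.0907  0.1325] t 19.8667 -90.0
19.87 [ 0.6674 -0.0907  0.1325] w 0.0855 F [-0.3 -0.1 -0.3] q7 [-0.18  0.63  0.39  1.58 -0.27  0.99  0.29]
.384,.197,.12,-85 (array([ 287.5, -283.6,   12.1]), np.float64(-5.0), np.float64(-90.0))
.45,.0,.13,-90 (array([  90.5, -217.5,    2.3]), np.float64(-0.0), np.float64(-90.0))
.45,.04,.13,-90 (array([ 130.5, -217.5,    2.3]), np.float64(-0.0), np.float64(-90.0))
```

Request:
{"api": "move_arm", "payload": {"travel": [[22,-33,-15],[44,-66,-15],[66,-99,-15],[88,-132,-15],[110,-165,-15],[131,-199,-15],[155,-230,-15],[185,-255,-15],[218,-275,-15],[255,-283,-15]], "roll": [0,0,0,0,0,0,0,0,0,0], "fingers": [1,1,1,1,1,1,1,1,1,1]}}

```text
t: 20.7
position: [0.3821, 0.1654, 0.1477]
tcp_rot: [-0.0, 0.708, 0.706, 0.0]
contact_force: [2.2, 1.6, 0.3]
width: 0.0854
```

Request:
{"api": "move_arm", "payload": {"travel": [[22,0,15],[32,0,25],[32,0,25],[32,0,25],[32,0,25],[32,0,25],[32,0,25],[32,0,25],[32,0,25],[32,0,25]], "roll": [0,0,0,0,0,0,0,0,0,0], "fingers": [1,1,1,1,1,1,1,1,1,1]}}

```text
t: 21.53
position: [0.384, 0.197, 0.1225]
tcp_rot: [0.0, 0.707, 0.707, 0.0]
contact_force: [0.0, 0.3, 0.4]
width: 0.0853
```

```bash
python3 w.py w12 "(60,60,30)" "(90,255,255)" .014; python3 g.py ".384,.196,.009"
```

```text
[317. 242.] [382.8 197.1  29.6  26.2  -0. ]
pos [0.384  0.197  0.1224] t 21.5833 -90.0
21.58 [0.384  0.197  0.1224] w 0.0849 F [-0.4  0.8 -0.9] q7 [-0.8   0.23  0.29  2.18 -0.1   0.74 -0.45]
.384,.196,.009 (array([ -1. ,   0. , 113.4]), None, np.float64(-90.0))
```

View pics/w12.png

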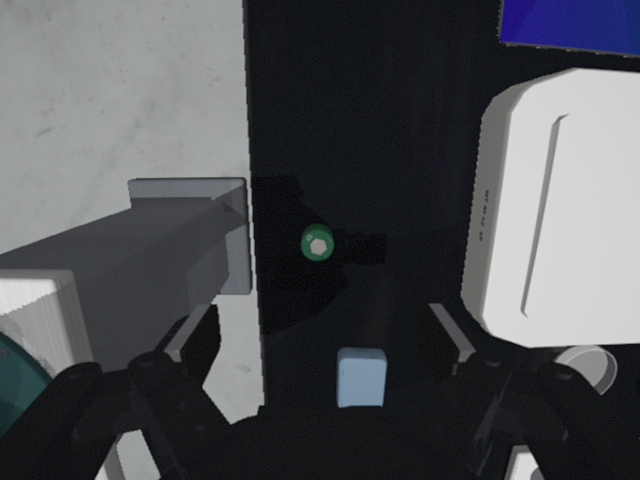

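Wrist view: narrow mount centred at (317,242), clear all round.

Request:
{"api": "move_arm", "payload": {"travel": [[0,0,40],[0,0,80],[0,0,105],[0,0,115],[0,0,115],[0,0,115],[0,0,115],[0,0,115],[0,0,115],[0,0,115]], "roll": [0,0,0,0,0,0,0,0,0,0], "fingers": [0.4,0.4,0.4,0.2,0,-1,-1,-1,-1,-1]}}

```text
t: 22.42
position: [0.3847, 0.1977, 0.0087]
tcp_rot: [0.0, 0.707, 0.707, 0.001]
contact_force: [-1.3, -1.2, 12.2]
width: 0.0222
```

Request:
{"api": "move_arm", "payload": {"travel": [[0,0,0],[0,0,-20],[0,0,-50],[0,0,-85],[-20,0,-115],[-50,10,-135],[-85,25,-145],[-115,45,-145],[-140,65,-145],[-165,90,-145]], "roll": [0,0,0,0,0,0,0,0,0,0], "fingers": [-1,-1,-1,-1,-1,-1,-1,-1,-1,-1]}}

```text
t: 23.25
position: [0.4744, 0.0308, 0.1538]
tcp_rot: [0.0, 0.707, 0.707, 0.001]
contact_force: [0.1, 1.6, 0.3]
width: 0.0223
```

```bash
python3 g.py ".6235,-.0557,.06"
```

```text
23.25 [0.4744 0.0308 0.1538] w 0.0223 F [0.1 1.6 0.3] q7 [-0.5   0.27  0.43  2.06 -0.15  0.84  0.01]
.6235,-.0557,.06 (array([-86.6, 148.9,  94. ]), None, np.float64(-90.0))
```

Request:
{"api": "move_arm", "payload": {"travel": [[-15,30,0],[-33,62,0],[-52,95,0],[-72,125,10],[-86,149,40],[-86,149,75],[-86,149,94],[-86,149,94],[-86,149,94],[-86,149,94]], "roll": [0,0,0,0,0,0,0,0,0,0], "fingers": [-1,-1,-1,-1,-1,-1,-1,-1,-1,-1]}}

```text
t: 24.08
position: [0.6238, -0.0538, 0.0606]
tcp_rot: [0.001, 0.707, 0.707, 0.001]
contact_force: [0.3, -0.7, 0.3]
width: 0.0219
```

```bash
python3 g.py ".6235,-.0557,.019"; python3 w.py w13 "(60,60,30)" "(90,255,255)" .07
```

```text
24.08 [ 0.6238 -0.0538  0.0606] w 0.0219 F [ 0.3 -0.7  0.3] q7 [-0.24  0.65  0.38  1.74 -0.32  0.81  0.29]
.6235,-.0557,.019 (array([-1.9, -0.5, 41.6]), None, np.float64(-90.0))
[319. 311.] [624.5 -51.1  32.1  23.4  -1.4]
[321. 322.] [625.  -56.2  14.2  12.8 -46.3]
pos [ 0.624  -0.0537  0.0608] t 24.1333 -90.0
```

View pics/w13.png

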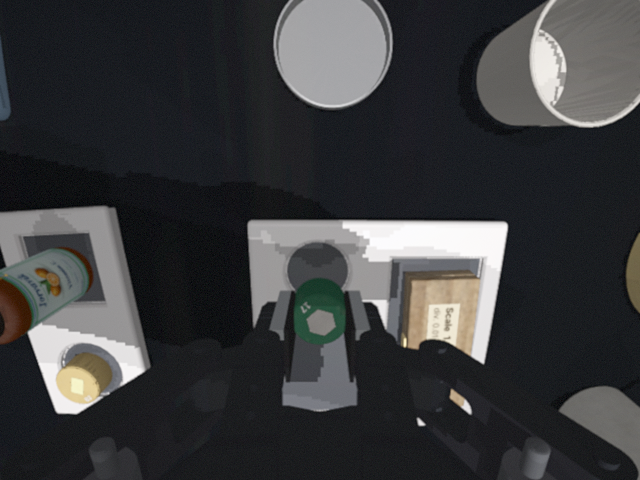

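Wrist view: puck upright over the round well (318,270); bottle, wide mount and case all seated.

Request:
{"api": "move_arm", "payload": {"travel": [[-2,0,25],[-2,0,37],[-2,0,41],[-2,0,41],[-2,0,41],[-2,0,41],[-2,0,41],[-2,0,41],[-2,0,41],[-2,0,41]], "roll": [0,0,0,0,0,0,0,0,0,0], "fingers": [-1,-1,-1,-1,-1,-1,-0.1,-0.1,-0.1,-0.1]}}

```text
t: 24.97
position: [0.623, -0.0558, 0.0176]
tcp_rot: [0.0, 0.707, 0.707, 0.0]
contact_force: [-0.3, -0.7, -1.6]
width: 0.0384
```

Request:
{"api": "move_arm", "payload": {"travel": [[0,0,0],[0,0,-25],[0,0,-60],[0,0,-100],[15,-30,-125],[30,-60,-125],[45,-90,-125],[60,-120,-125],[75,-150,-125],[90,-175,-125]], "roll": [0,0,0,0,0,0,0,0,0,0], "fingers": [-0.1,-0.1,0,0.5,1,1,1,1,1,1]}}

```text
t: 25.8
position: [0.4458, 0.0346, 0.1422]
tcp_rot: [-0.0, 0.707, 0.707, -0.0]
contact_force: [0.9, 1.1, 0.1]
width: 0.0852
```

```bash
python3 g.py ".422,.0655,.14,-91.5"
```

```text
25.8 [0.4458 0.0346 0.1422] w 0.0852 F [0.9 1.1 0.1] q7 [-0.54  0.24  0.45  2.14 -0.14  0.8  -0.01]
.422,.0655,.14,-91.5 (array([ 30.9, -23.8,   2.3]), np.float64(1.5), np.float64(-90.0))
```

Request:
{"api": "move_arm", "payload": {"travel": [[30,-23,2],[30,-23,2],[30,-23,2],[30,-23,2],[30,-23,2],[30,-23,2],[30,-23,2],[30,-23,2],[30,-23,2],[30,-23,2]], "roll": [1,1,1,1,1,1,1,1,1,1], "fingers": [1,1,1,1,1,1,1,1,1,1]}}

```text
t: 26.63
position: [0.4249, 0.064, 0.1403]
tcp_rot: [0.0, 0.713, 0.701, -0.0]
contact_force: [-0.5, 0.1, 0.5]
width: 0.0849
```

```bash
python3 w.py w14 "(90,60,60)" "(120,255,255)" .012; python3 g.py ".422,.0655,.0,-91.5"
```

```text
[  8. 364.] [112.5 -68.4  82.   24.3 -19.7]
[314. 231.] [421.5  67.2  60.1  43.2  -1.9]
pos [0.4249 0.064  0.1403] t 26.6833 -91.0
26.68 [0.4249 0.064  0.1403] w 0.0856 F [-0.1  1.2 -0.2] q7 [-0.61  0.21  0.43  2.18 -0.12  0.78 -0.12]
.422,.0655,.0,-91.5 (array([  1.4,  -3. , 140.3]), np.float64(0.5), np.float64(-91.0))
```

Request:
{"api": "move_arm", "payload": {"travel": [[2,-3,40],[2,-3,80],[2,-3,115],[2,-3,133],[2,-3,139],[2,-3,139],[2,-3,139],[2,-3,139],[2,-3,139],[2,-3,139]], "roll": [1,1,1,1,1,1,1,1,1,1], "fingers": [1,1,1,1,1,0.5,0.2,-1,-1,-1]}}

```text
t: 27.52
position: [0.4229, 0.0665, 0.0029]
tcp_rot: [0.0, 0.719, 0.695, 0.001]
contact_force: [-3.6, -1.2, 20.4]
width: 0.04
```

Request:
{"api": "move_arm", "payload": {"travel": [[0,0,0],[0,0,0],[0,0,-15],[0,0,-40],[0,0,-75],[0,0,-110],[0,0,-110],[0,0,-110],[0,0,-110],[0,0,-110]], "roll": [0,0,0,0,0,0,0,0,0,0], "fingers": [-1,-1,-1,-1,-1,-1,-1,-1,-1,-1]}}

```text
t: 28.35
position: [0.4215, 0.0662, 0.1109]
tcp_rot: [-0.0, 0.719, 0.695, -0.0]
contact_force: [-0.1, -0.5, 0.1]
width: 0.0393
```

```bash
python3 w.py w15 "(90,60,60)" "(120,255,255)" .122; python3 g.py ".6238,-.1235,.10,-90"
```

```text
[319. 310.] [421.7  68.4  62.1  42.2  -2.1]
pos [0.4214 0.0661 0.1107] t 28.4 -92.0
28.4 [0.4214 0.0661 0.1107] w 0.0397 F [ 1.1 -1.1 -0.2] q7 [-0.62  0.26  0.45  2.2  -0.17  0.71 -0.09]
.6238,-.1235,.10,-90 (array([-182.4,  208.9,   10.5]), np.float64(-2.0), np.float64(-92.0))
```

View pics/w15.png

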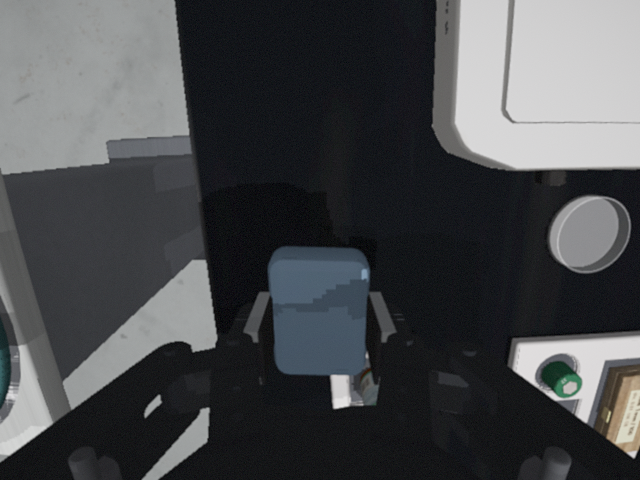

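Wrist view: clay held level (319,310); narrow mount seated in the round well (560,375). I'll take the clay round the bottle's far side.

Request:
{"api": "move_arm", "payload": {"travel": [[0,25,-15],[0,60,-25],[-5,95,-25],[-12,130,-25],[-28,160,-25],[-55,180,-25],[-90,195,-25],[-125,207,-20],[-155,209,0],[-182,209,11]], "roll": [0,0,0,0,0,0,-1,-2,-2,-2], "fingers": [-1,-1,-1,-1,-1,-1,-1,-1,-1,-1]}}

```text
t: 29.23
position: [0.6238, -0.1255, 0.0975]
tcp_rot: [-0.001, 0.707, 0.707, -0.001]
contact_force: [0.3, 0.8, -0.7]
width: 0.0401
```

Request:
{"api": "move_arm", "payload": {"travel": [[0,0,0],[0,0,0],[0,0,20],[0,0,40],[0,0,40],[0,0,40],[0,0,40],[0,0,40],[0,0,40],[0,0,40]], "roll": [0,0,0,0,0,0,0,0,0,0], "fingers": [-1,-1,-1,-1,-1,-1,-1,-1,-1,-1]}}

```text
t: 30.07
position: [0.6248, -0.1229, 0.0611]
tcp_rot: [0.0, 0.707, 0.707, 0.0]
contact_force: [-0.4, -0.3, -0.5]
width: 0.0396
```

```bash
python3 g.py ".6238,-.1245,.013,-90"; python3 w.py w16 "(0,0,150)" "(180,40,255)" .014
```

```text
30.07 [ 0.6248 -0.1229  0.0611] w 0.0396 F [-0.4 -0.3 -0.5] q7 [-0.14  0.67  0.4   1.71 -0.34  0.83  0.41]
.6238,-.1245,.013,-90 (array([-1.6, -1.1, 48.1]), np.float64(0.0), np.float64(-90.0))
[ 69. 317.] [ 465.1 -151.4   65.2   23.3  -88.3]
[452. 235.] [ 702.6 -102.1   64.6   19.6    1.3]
[317. 158.] [624.  -57.   13.7  12.4  13.8]
[414. 192.] [658.4 -96.6 151.1 146.9  89.7]
[314. 152.] [622.5 -54.4  38.   36.9 -90. ]
[ 51. 109.] [474.7 -34.3  55.9  37.9 -87.4]
pos [ 0.6247 -0.1229  0.061 ] t 30.1167 -90.0
```

Request:
{"api": "move_arm", "payload": {"travel": [[-2,-1,25],[-2,-1,40],[-2,-1,48],[-2,-1,48],[-2,-1,48],[-2,-1,48],[-2,-1,48],[-2,-1,48],[-2,-1,48],[-2,-1,48]], "roll": [0,0,0,0,0,0,0,0,0,0], "fingers": [-1,-1,-1,-1,-1,-1,0.2,0.2,0.2,0.2]}}

```text
t: 30.95
position: [0.6236, -0.125, 0.0125]
tcp_rot: [0.0, 0.707, 0.707, 0.0]
contact_force: [0.5, -1.0, 0.3]
width: 0.051
```

Request:
{"api": "move_arm", "payload": {"travel": [[0,0,-15],[0,0,-40],[0,0,-80],[0,0,-120],[20,-30,-140],[40,-60,-150],[60,-90,-150],[80,-120,-150],[100,-150,-150],[130,-180,-150]], "roll": [0,0,0,0,0,0,0,0,0,0], "fingers": [0.2,0.2,0.2,0.5,1,1,1,1,1,1]}}

```text
t: 31.78
position: [0.4424, 0.004, 0.1632]
tcp_rot: [0.0, 0.708, 0.706, 0.001]
contact_force: [1.0, 0.7, 0.0]
width: 0.0855
```

Request:
{"api": "move_arm", "payload": {"travel": [[40,-10,0],[80,-20,0],[120,-20,0],[160,-20,0],[180,-20,0],[180,-20,0],[180,-20,0],[180,-20,0],[180,-20,0],[180,-20,0]], "roll": [0,0,0,0,0,0,0,0,0,0], "fingers": [1,1,1,1,1,1,1,1,1,1]}}

```text
t: 32.62
position: [0.4242, 0.1835, 0.1626]
tcp_rot: [0.0, 0.708, 0.707, 0.0]
contact_force: [0.2, -0.3, -0.8]
width: 0.0854
```

```bash
python3 - <<'E'
from h import *
C=cam("top"); img=r.read_camera("top")[:,:,::-1].copy(); H,S,V=cv2.split(cv2.cvtColor(img,cv2.COLOR_BGR2HSV))
def show(n,mask,z,roi,amin=60):
    x0,y0,x1,y1=roi; m=np.zeros_like(mask); m[y0:y1,x0:x1]=mask[y0:y1,x0:x1]
    for b in blobs(m,amin): print(n,b.mean(0).round(1),rect(ray(C,b,z)))
show("clay",(H>90)&(H<120)&(S>60),.024,(415,155,515,260))
show("narrow",(H>60)&(H<90)&(S>60),.03,(415,155,515,260))
show("case",(H<30)&(S>50),.026,(415,155,515,260))
show("wide",(H<35)&(S>40),.027,(460,275,505,335))
show("bottle",(H<20)&(S>90),.072,(410,265,465,335))
show("dish",(V>70),.0,(362,188,405,232))
cv2.imwrite("pics/end.png",cv2.resize(img[120:350,340:520],None,fx=3,fy=2.6))
s,R,p=pose();print(s["t"],p,s["contact_force"])
E
```

```text
clay [447.5 252.2] [564.  -69.8 139.1  33.3   6.9]
clay [450.3 250.2] [564.2 -68.8  33.7  17.  -20.1]
clay [479.8 224.2] [ 623.3 -124.2   59.7   44.3   -0. ]
clay [439.1 164.5] [736.  -34.9 121.8  67.4  34. ]
narrow [446.3 219.9] [621.8 -56.   27.5  23.3  50.3]
case [469.6 187. ] [696.2 -99.   91.6  43.7   1.6]
case [470.7 186. ] [ 698.6 -100.6   63.4   24.     1.7]
wide [477.  303.6] [ 466.9 -127.3   31.1   30.6    4.1]
bottle [444.5 297.7] [467.4 -53.2  30.2  29.7 -57.5]
dish [383.2 209.8] [634.6  65.   62.5  61.9   7.1]
32.6667 [0.42413811 0.18360957 0.16249423] [ 0.83471205 -0.08403952  0.41529343]
```

View pics/end.png

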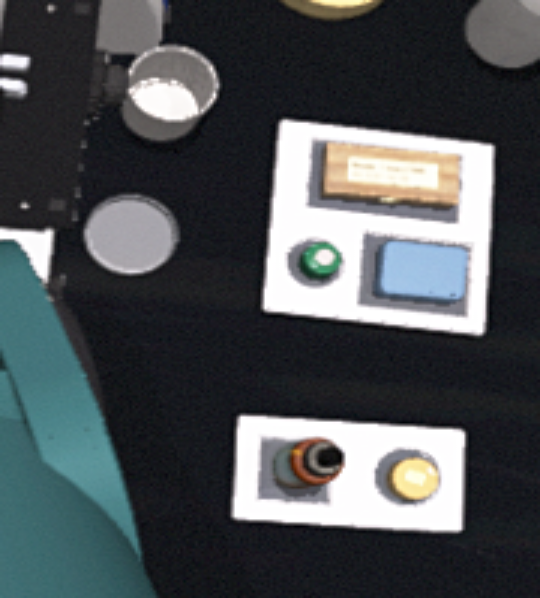

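All five sit flat in their wells, and the dish measures exactly where it was at the start; the cup looks in place. The gripper is clear and open, so I'm handing in.

```bash
python3 -c "
from station import r
print(r.sign_off())"
```

```text
the job is handed in; nothing more can be done
None
```

Both kits are made up and the job was handed in at about 33 s; `sign_off` gives no verdict. The order was wide mount, dropper bottle, micrometer case, narrow mount, clay block.

- **Placement:** In the final top picture all five lie flat in their wells with the gripper open and clear. Each is within about 3 mm of its well's centre, against the 10 mm allowed.
- **Bystanders:** The dish measures exactly where it was at the start. I checked the steel cup only by eye; it looks in place and upright.
- **Grasps:** I re-gripped the wide mount once, 7 mm higher, so the fingertips would clear the tray rim. No grasp slipped.
- **Disagreements:** Wrist, top and scene cameras differed by a few mm, up to about 15 mm for the bottle's position before I picked it up. I used a value in between, and the bottle came up upright.

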